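Set up the heavy-side wheel and its stacked cups

TASK

Set up the hands-on wheel exhibit: lift the green wheel out of its wooden cradle, lay its shaft gently on the rollers of the stand just as it is, and let go so that its brass heavy side turns to the bottom by itself and its red tray comes up level. Once it is still, stand the blue cup in the tray and nest the orange cup in the blue one, so that the wheel carries both, level and at rest. Leave the yellow cup and the other table things where they are.

Things in the scene. Friction and masses are not known exactly. Their poses are not given: they have to be found in the camera images.
- wheel_hub (a point): Centre of the green wheel, a disc 100 mm in diameter, 16 mm thick, on a steel shaft 12 mm in diameter, 120 mm long (60 mm each way). y runs along the shaft; z points from the hub to the red tray on the rim, -z to the brass slug. At the start the hub is 64 mm above the table and z is 1.4 rad from vertical, so tray and slug are at the sides and the top of the rim is free to pinch across its 16 mm.
- wheel: The same wheel as a whole (0.41 to 0.55 kg), origin and axes as wheel_hub. Only tray and slug stand out from the disc. Free on the rollers it swings to and fro, settles within about 3 s with the slug straight down, and rights itself again after a small push.
- wheel_slug (a point): Centre of the wheel's heavy brass slug, 30 mm in diameter and 40 mm long along the shaft direction, 34 mm from the hub on the -z side.
- wheel_tray (a point): Middle of the floor of the red tray on the wheel's rim, 52.5 mm from the hub along +z; z points out of the tray. The tray is 47 mm square outside, 41 mm inside, its rim 7 mm above its floor.
- stand_seat (a point): Where the wheel's hub lies when its shaft rests on the rollers: over the middle of the stand, 85 mm above the table; y is the direction of the shaft there, and the wheel may lie either way round. The shaft drops into the valleys between the rollers, whose tops are as high as the seated shaft's axis.
- stand: The roller stand, fixed; origin at the middle of its underside. Grey base 110 x 150 x 12 mm, aluminium side plates and two pairs of free-turning black rollers, 28 mm in diameter and 14 mm wide, 30 mm apart along x, the pairs centred 46 mm either side of the middle along y.
- cradle: Wooden parking cradle, fixed: base 130 x 70 mm, two sloping chocks under the wheel's rim and two cheeks 21 mm apart on either side of the disc, 40 mm high. Origin at the middle of its underside; y is the wheel's shaft direction. To clear it the wheel must be raised by 45 mm.
- blue_center (a point): Blue tapered plastic cup, open at the top, standing upright; 32 mm high, 38 mm outside diameter at the rim, 26 mm at the foot, wall 2.6 mm, 18 g. This point is at its centre, 16 mm above its underside; z points up out of its mouth. 
- blue_cup: The same blue cup as a whole; origin at the middle of its underside.
- orange_center (a point): Orange tapered plastic cup, open at the top, standing upright; 32 mm high, 38 mm outside diameter at the rim, 26 mm at the foot, wall 2.6 mm, 18 g. This point is at its centre, 16 mm above its underside; z points up out of its mouth. Nested in an equal cup it stands 14 to 18 mm higher than that cup, so only its top 14 to 18 mm shows.
- orange_cup: The same orange cup as a whole; origin at the middle of its underside.
- yellow_center (a point): Yellow tapered plastic cup, open at the top, standing upright; 32 mm high, 38 mm outside diameter at the rim, 26 mm at the foot, wall 2.6 mm, 18 g. This point is at its centre, 16 mm above its underside; z points up out of its mouth. It is not to be used.
- jar0_mid (a point): Clear jar with a red cap, 40 mm in diameter, 55 mm high; point at its mid-height. Bystander.
- jar1_mid (a point): Another clear jar with a red cap, 40 mm in diameter, 55 mm high; point at its mid-height. Bystander.
- beaker_mid (a point): Glass beaker, 90 mm in diameter, 120 mm high; point at its mid-height. Bystander.
- flask_mid (a point): Green conical glass flask, 100 mm wide at the foot, 130 mm high; point at its mid-height. Bystander.
- dish_mid (a point): Shallow glass dish, 90 mm in diameter, 15 mm high; point at its mid-height. Bystander.

How it is judged:
By the outcome, as a careful person would: the job done as asked, in the order asked, and still so for the second after the job is handed in, with the robot touching nothing.
It also fails if it takes over 67 s, if anything falls off the work surface, if the arm or the gripper's body presses on something with over 40 N, if the wrist force passes 120 N, or if a joint passes its speed limit or range.

ROBOT

A 7-joint arm with a two-finger parallel gripper is mounted at the origin on the work surface. World frame = base frame: x ahead of the robot, y to its left, z up, the work surface at z = 0. Lengths are in m, angles in rad, forces in N, time in s.
With the tool pointing down it reaches from about 0.4 to 0.875 m from the base axis. Payload 19.3 kg.
Tool frame: the origin (TCP) lies midway between the tips of the shut fingers; the grasp point (between the pads) lies 19 mm behind it; x points along the fingers, y is the direction in which the jaws open and shut, and the axes are right-handed (so a half turn about x gives the same grasp; the last joint's range is limited). The gripper opens to 85 mm and grips with 20 to 120 N. Pads are 22 mm wide; open, the fingers measure 114 mm over their backs; the gripper's body (76 mm by 85 mm) begins 54 mm behind the grasp point. The pads swing forward as they close: fully open they stand 13 mm farther back than shut.
Start: joints at [-1.256, 0.521, -0.036, 1.599, 0.021, 1.021, -0.113], TCP at [0.235, 0.579, 0.231] pointing down, gripper open.
Joint ranges: [-2.91, 2.91], [-0.3, 2.13], [-1.5, 1.42], [0.17, 2.43], [-1.26, 4.41], [0.16, 1.93], [-2.52, 2.52]. Speed limits (rad/s): [1.89, 1.89, 2.39, 2.39, 3.01, 3.01, 3.01].

INTERFACE

Orientations are given as [roll, pitch, yaw] about the fixed x, y, z axes, in that order (R = Rz(yaw) Ry(pitch) Rx(roll)).
In Python, from workcell import bot gives the robot as it stands. The module is installed in compiled form; this text tells all that it offers.
- The arm moves only by the tool servo_tool, never from a script. Its argument "targets" is a list of rows, each an object of numbers: "x", "y", "z": the shift along the tool's x, y, z as a fraction of full scale; "wx", "wy", "wz": the turn, a rotation vector about the tool's x, y, z as a fraction of full scale. A call has 1 to 12 rows; each row is the pose to reach, as a shift and turn from the pose measured when the call began, along the tool's axes at that moment, turning the shorter way round; what a row does not reach only later rows make up. Full scale, the value 1, is 40 cm for a shift and 360 degrees for a turn. A row lasts 1/8 s, in which the tool goes at most 62.5 mm and 10.7 degrees, less where a joint would pass 70% of its speed; a pose out of reach is approached as far as the arm can. A call with a number of a shift or a turn outside -1 to 1 is refused whole. A call with a gripper value outside its range is refused whole. "grip" is the gripper command: -1 is shut, 1 is fully open, values between are in proportion, set as the call begins (left out, the last holds). The fingers move at their own pace and stop on an object; "squeeze" is the grip in N (left out, the last holds). Time passes only in rows, so rows that repeat a pose let the fingers close. It gives the time, the measured TCP pose, the force and the opening at its end, in the units of the state.
- bot.observe(): the state, without advancing time (a new reading comes with each control period).
- bot.grab_frame(name): name is "scene" or "top"; returns (picture, depth): 384x512x3 uint8, red, green, blue; 384x512 float32, m along the optical axis (not along the pixel's ray), 0 where there is no reading.
- bot.get_calibration(name): a dict with "intrinsics" (3x3 intrinsics, pixels), "R" (3x3) and "t" (3): a world point X has camera coordinates R X + t. Camera axes: x right, y down, z forward; pixel columns grow to the right and rows downward; lengths in m; the calibration is good to about 2 mm. A picture is of the moment at which its call begins. get_calibration takes no time and is no camera call.
- bot.job_done(): hands the job in, once; it reports no verdict.
Trained networks look in the newest picture that a camera, given by its name, has taken for a name from the list of things; names that differ only in an ending like _2 or _b are one class to them, and where a whole thing is asked for, a point or a joint stands for the part that bears it (a point fixed in the world has none). Each returns a list of dicts, best first, with "confidence" (0 to 1); they miss things now and then, are a little off and sometimes report something else, mostly with a low value. They report only what shows in the picture. A call takes as long as a camera call.
- bot.trace(camera, target): "mask" (384x512 bool, what is visible of it) and "pixel" ([column, row] in pixels, amid what is visible of it).
The state is a dict: "clock": time; "qpos": joint angles; "qd": joint speeds; "joint_efforts": joint torques, N m; "position": TCP position; "tool_rot": TCP orientation; "force": force on the tool from outside, world axes, zero at the start; "moment": the same for the moment, N m; "grip_width": finger opening in m.
Only numpy, scipy, OpenCV 4.12 (cv2) and the standard library are available. Lean on these libraries where they do the work, as an engineer would, in place of code of your own. Each camera call takes 0.05 s, during which the arm holds its last target. There are 200 camera calls.

## Working session

There is one attempt and no reset: what is moved stays moved. The work goes in short steps, Python scripts to look and compute and a tool call to move; the robot and the scene stay as the last step left them, time stands still between calls to the robot, and variables do not carry over. Pictures are saved under pics/ and viewed, on a budget of 10 in all, crops included, one or two more only if the job needs it, and the job is handed in when it is done.

Besides the shell and the picture viewer there is one more tool, called after "Call:" as name(argument=value, ...) on one line, values as JSON. servo_tool: Moves the arm, as the interface text tells. Shift numbers are shares of 40 cm and turn numbers shares of 360 degrees, none past 1 either way. Its arguments: {"type":"object","properties":{"targets":{"type":"array"},"grip":{"type":"number"},"squeeze":{"type":"number"}},"required":["targets"]}

```bash
mkdir -p pics
cat > h.py <<'E'
import numpy as np, cv2
from workcell import bot
from scipy.spatial.transform import Rotation as Ro
def cloud(cam, d):
    c=bot.get_calibration(cam);K=np.array(c["intrinsics"]);R=np.array(c["R"]);t=np.array(c["t"])
    v,u=np.mgrid[:384,:512]
    P=np.stack([(u-K[0,2])/K[0,0]*d,(v-K[1,2])/K[1,1]*d,d],-1)
    return (P-t)@R
def save(im,n): cv2.imwrite("pics/"+n,cv2.cvtColor(im,cv2.COLOR_RGB2BGR))
E
python3 - <<'E'
from h import *
s=bot.observe();print({k:np.round(v,3) for k,v in s.items()})
ims=[]
D={}
for cam in("scene","top"):
    im,d=bot.grab_frame(cam);ims.append(im);X=cloud(cam,d);D[cam+"i"]=im;D[cam+"X"]=X;D[cam+"d"]=d
    c=bot.get_calibration(cam);R=np.array(c["R"]);print(cam,"pos",-R.T@np.array(c["t"]),"fwd",R[2])
    for n in["wheel","wheel_slug","wheel_tray","stand","cradle","blue_cup","orange_cup","yellow_center"]:
        r=bot.trace(cam,n)
        if r:
            m=r[0]["mask"]&(d>0);p=X[m]
            D[cam+n]=m
            print(cam,n,round(r[0]["confidence"],2),np.round(r[0]["pixel"]),m.sum(),np.round(np.median(p,0),3),np.round(np.percentile(p,[2,98],axis=0),3).tolist())
        else: print(cam,n,"none")
np.savez("f0.npz",**D)
save(np.hstack(ims)[:,:],"a.png")
b=cv2.imread("pics/a.png");cv2.imwrite("pics/a1.png",b[:,:512]);cv2.imwrite("pics/a2.png",b[:,512:])
print(bot.observe()["clock"])
E
```

```text
{'clock': np.float64(0.0), 'qpos': array([-1.256,  0.522, -0.036,  1.6  ,  0.021,  1.021, -0.113]), 'qd': array([-0.   ,  0.001, -0.   ,  0.001,  0.001,  0.   ,  0.001]), 'joint_efforts': array([ 1.0000e-03, -9.2712e+01,  1.9800e+00, -3.6992e+01,  1.8000e-02,
        8.0000e-03, -0.0000e+00]), 'position': array([0.235, 0.579, 0.231]), 'tool_rot': array([-1.489,  1.57 , -1.874]), 'force': array([-0.088, -0.711, -0.209]), 'moment': array([ 0.003,  0.018, -0.014]), 'grip_width': np.float64(0.085)}
scene pos [ 1.28883273 -0.06710408  0.96506696] fwd [-0.638004    0.03107768 -0.76940566]
scene wheel 0.76 [191. 210.] 697 [ 0.585 -0.226  0.071] [[0.508, -0.284, -0.001], [0.635, -0.181, 0.113]]
scene wheel_slug 0.86 [188. 206.] 683 [ 0.588 -0.225  0.071] [[0.511, -0.285, -0.0], [0.635, -0.179, 0.113]]
scene wheel_tray 0.74 [188. 206.] 660 [ 0.593 -0.225  0.072] [[0.538, -0.277, 0.029], [0.635, -0.184, 0.113]]
scene stand 0.27 [196. 229.] 474 [ 0.622 -0.209  0.012] [[0.519, -0.264, -0.0], [0.64, -0.192, 0.065]]
scene cradle 0.61 [198. 229.] 411 [ 0.622 -0.211  0.012] [[0.52, -0.264, 0.004], [
[... 571 characters left out ...]
32 [ 0.571 -0.221  0.085] [[0.525, -0.275, 0.039], [0.625, -0.174, 0.115]]
top wheel_tray 0.56 [328. 204.] 528 [ 0.571 -0.221  0.085] [[0.525, -0.27, 0.032], [0.624, -0.175, 0.115]]
top stand 0.98 [166. 221.] 1708 [0.509 0.264 0.014] [[0.459, 0.189, 0.009], [0.562, 0.325, 0.087]]
top cradle 0.86 [320. 207.] 448 [ 0.559 -0.207  0.015] [[0.507, -0.261, 0.001], [0.636, -0.19, 0.043]]
top blue_cup 0.66 [330. 204.] 468 [ 0.568 -0.221  0.087] [[0.525, -0.276, 0.045], [0.623, -0.183, 0.115]]
top orange_cup 0.63 [170. 220.] 1802 [0.509 0.264 0.014] [[0.457, 0.187, 0.003], [0.563, 0.33, 0.087]]
top yellow_center 0.41 [241. 173.] 110 [0.659 0.04  0.015] [[0.637, 0.023, 0.0], [0.673, 0.055, 0.035]]
0.9
```

View pics/a1.png

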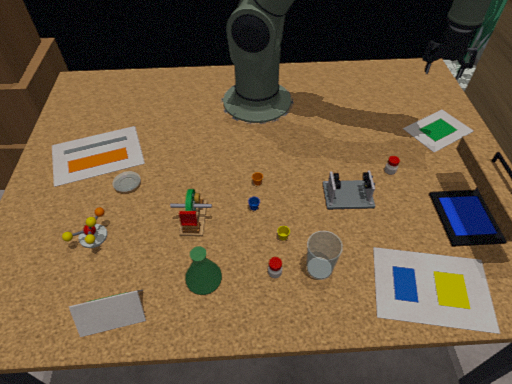

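View pics/a2.png

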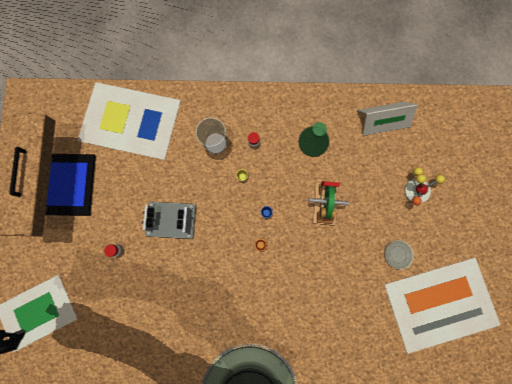

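Left of the scene view: wheel in cradle at px (190,207), orange cup (258,179), blue cup (254,204), yellow (284,233), stand (349,190). In the top view, the wheel is at (329,203) with its shaft along the columns (world y) and its tray up (+x). The stand is at (169,220). Now precise fits.

Run:
```python
from h import *
D=np.load("f0.npz")
def box(X,c,r): return (abs(X[...,0]-c[0])<r)&(abs(X[...,1]-c[1])<r)&(X[...,2]>-.01)&(X[...,2]<.16)
f=lambda a:np.round(a,4).tolist()
for cam in("scene","top"):
    im,X,d=D[cam+"i"],D[cam+"X"],D[cam+"d"]
    hsv=cv2.cvtColor(im,cv2.COLOR_RGB2HSV);H,S,V=[hsv[...,i].astype(int) for i in range(3)]
    print(cam,"table z",f(np.median(X[box(X,(.5,.1),.03)][:,2])))
    w=box(X,(.573,-.222),.08)&(d>0)
    g=w&(H>40)&(H<85)&(S>100);p=X[g];print("green",g.sum(),f(p.mean(0)),f(np.percentile(p,[2,50,98],axis=0)))
    t=p[p[:,2]>p[:,2].max()-.02];
    uu,ss,vv=np.linalg.svd(t-t.mean(0));print(" top part",f(t.mean(0)),f(vv[0]),"zmax",f(np.sort(p[:,2])[-5:]))
    r=w&((H<8)|(H>172))&(S>140);p=X[r];print("red",r.sum(),f(p.mean(0)) if r.sum() else 0,f(np.percentile(p,[2,98],axis=0)))
    # shaft: grey pts at y beyond cheeks
    a=w&(S<70)&(X[...,2]>.058)&(X[...,2]<.08)&(abs(X[...,0]-.573)<.03);p=X[a]
    if a.sum()>4:
        k=np.polyfit(p[:,1],p[:,0],1);print("shaft",a.sum(),f(p.mean(0)),f(np.percentile(p,[0,100],axis=0)),"dx/dy",k[0])
        for s in(-1,1):
            q=p[(p[:,1]-p[:,1].mean())*s>.02];print("  end",f(q.mean(0)),len(q))
    s=box(X,(.51,.262),.1)&(d>0)
    b=s&(abs(X[...,2]-.012)<.005);p=X[b][:,:2].astype(np.float32);print("base minrect",cv2.minAreaRect(p),len(p))
    b=s&(X[...,2]>.06)&(V<70);p=X[b];print("black",len(p))
    from scipy.cluster.vq import kmeans2
    if len(p)>8:
        c,l=kmeans2(p[:,1],np.array([.21,.31]),minit="matrix")
        for i in(0,1):print("  roll",f(p[l==i].mean(0)),f(np.percentile(p[l==i],[2,98],axis=0)))
    for n,c,h in(("blue",(.54,-.04),(100,130)),("orange",(.44,-.025),(5,20)),("yellow",(.655,.04),(22,35))):
        m=box(X,c,.045)&(H>=h[0])&(H<=h[1])&(S>150);p=X[m];u=p[p[:,2]>.027]
        (cc,rr)=cv2.minEnclosingCircle(u[:,:2].astype(np.float32)) if len(u) else (0,0)
        print(n,m.sum(),f(np.percentile(p,[2,98],axis=0)),"rim",len(u),f(np.array(cc)),rr)
R=Ro.from_euler("xyz",bot.observe()["tool_rot"]).as_matrix();print(f(R))
a=D["scenei"];b=D["topi"]
A=cv2.resize(a[165:245,150:240],None,fx=4.4,fy=4.4,interpolation=2);B=cv2.resize(b[160:240,285:375],None,fx=4.4,fy=4.4,interpolation=2)
C=cv2.resize(b[190:250,130:208],(390,300),interpolation=2);E=cv2.resize(a[160:220,310:388],(390,300),interpolation=2)
W=np.zeros((600,792,3),np.uint8);h=A.shape[0];W[:300,:396]=cv2.resize(A,(396,300));W[:300,396:]=cv2.resize(B,(396,300));W[300:,396:786]=C;W[300:,:390]=E
save(W,"b.png")
```

```text
scene table z -0.0008
green 162 [0.5832, -0.2258, 0.1023] [[0.542, -0.2364, 0.0738], [0.5864, -0.2247, 0.1055], [0.6126, -0.2177, 0.114]]
 top part [0.5828, -0.2267, 0.1072] [0.99, -0.1031, -0.0967] zmax [0.1139, 0.114, 0.1142, 0.1144, 0.1161]
red 246 [0.6266, -0.2306, 0.0731] [[0.6183, -0.2526, 0.0494], [0.6372, -0.2086, 0.0977]]
shaft 127 [0.5769, -0.2231, 0.0669] [[0.5567, -0.2869, 0.0582], [0.5852, -0.1698, 0.0766]] dx/dy 0.06927026529521588
  end [0.5743, -0.2648, 0.0672] 49
  end [0.5797, -0.1859, 0.0667] 47
base minrect ((0.513086199760437, 0.25826048851013184), (0.15013732016086578, 0.11371204257011414), 89.35515594482422) 1009
black 198
  roll [0.5193, 0.2111, 0.079] [[0.4919, 0.194, 0.0628], [0.5413, 0.2201, 0.0869]]
  roll [0.5229, 0.3037, 0.0774] [[0.4958, 0.2975, 0.0627], [0.5443, 0.3142, 0.0864]]
blue 99 [[0.5266, -0.0549, 0.0029], [0.5604, -0.0272, 0.0339]] rim 24 [0.5446, -0.0416] 0.018052460625767708
orange 131 [[0.4123, -0.0412, -0.0014], [0.4585, -0.0068, 0.0338]] rim 37 [0.4416, -0.0264] 0.020239511504769325
yellow 153 [[0.6299, 0.0213, -0.0013], [0.676, 0.0603, 0
[... 569 characters left out ...]
ase minrect ((0.5112170577049255, 0.26609277725219727), (0.16653715074062347, 0.18572281301021576), 3.9960052967071533) 1190
black 252
  roll [0.5081, 0.2121, 0.0815] [[0.4816, 0.1946, 0.0612], [0.5348, 0.2229, 0.0891]]
  roll [0.5112, 0.3059, 0.0805] [[0.4823, 0.2989, 0.0635], [0.5408, 0.3181, 0.0889]]
blue 86 [[0.5229, -0.0542, 0.0009], [0.5544, -0.0261, 0.0341]] rim 12 [0.5388, -0.0394] 0.016543937847018242
orange 129 [[0.4216, -0.0404, -0.0005], [0.4552, -0.006, 0.0355]] rim 41 [0.4381, -0.0241] 0.01816302351653576
yellow 88 [[0.6393, 0.023, -0.0009], [0.6727, 0.0581, 0.0356]] rim 31 [0.6551, 0.0398] 0.018635516986250877
[[0.0, 0.3754, 0.9269], [-0.0, 0.9269, -0.3754], [-1.0, -0.0, 0.0]]
```

View pics/b.png

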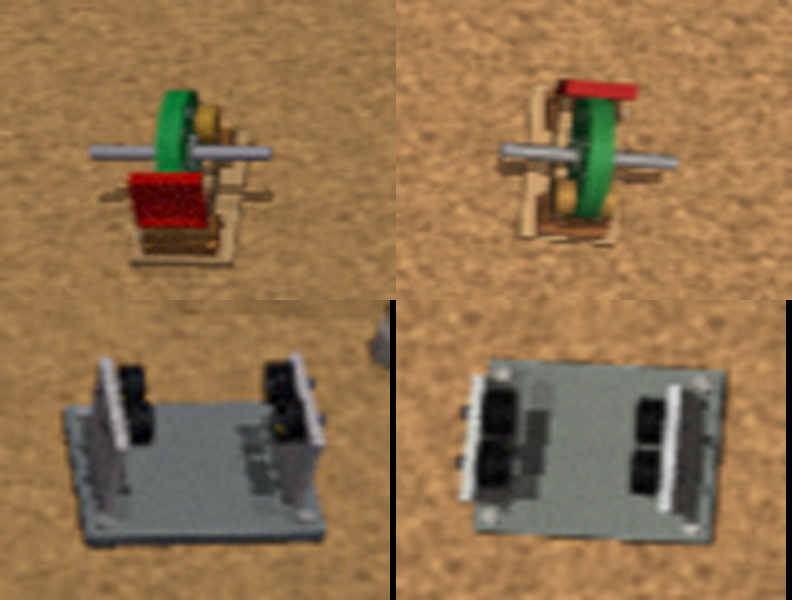

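The crops show the wheel with tray toward +x, slug −x, shaft nearly along y (slope ≈0.075). The stand has rollers inboard of its plates (slope ≈0.035). The hub is at about (0.573, −0.226) and the seat at about (0.512, 0.2585). Start by moving toward the wheel.

Call:
servo_tool(targets=[{"y": -0.707, "z": 0.785, "wx": -0.049}, {"y": -0.707, "z": 0.785, "wx": -0.049}, {"y": -0.707, "z": 0.785, "wx": -0.049}, {"y": -0.707, "z": 0.785, "wx": -0.049}, {"y": -0.707, "z": 0.785, "wx": -0.049}, {"y": -0.707, "z": 0.785, "wx": -0.049}, {"y": -0.707, "z": 0.785, "wx": -0.049}, {"y": -0.707, "z": 0.785, "wx": -0.049}], grip=1)

```text
$.targets[0]: bad value
```

```bash
cat >> h.py <<'E'
def go(p, slope=None, yaxis=None):
    "row numbers from the present pose to world TCP p, tool down, tool y along given world dir"
    s=bot.observe();R=Ro.from_euler("xyz",s["tool_rot"]).as_matrix();P=np.array(s["position"])
    if slope is not None: yaxis=np.array([slope,1.])
    y=np.array([*yaxis,0.]);y/=np.linalg.norm(y);x=np.array([0,0,-1.]);T=np.stack([x,y,np.cross(x,y)],1)
    print("from",np.round(P,4),"to",np.round(p,4),"shift",np.round(R.T@(np.array(p)-P)/.4,4),"turn",np.round(Ro.from_matrix(R.T@T).as_rotvec()/2/np.pi,4),"rows",np.ceil(np.linalg.norm(np.array(p)-P)/.0625))
E
python3 - <<'E'
from h import *
D=np.load("f0.npz");f=lambda a:np.round(a,4).tolist()
for cam in("scene","top"):
    im,X,d=D[cam+"i"],D[cam+"X"],D[cam+"d"];hsv=cv2.cvtColor(im,cv2.COLOR_RGB2HSV);S,V=hsv[...,1],hsv[...,2]
    s=(abs(X[...,0]-.512)<.1)&(abs(X[...,1]-.259)<.1)&(d>0)
    b=s&(S<75)&(V>75)&(abs(X[...,2]-.012)<.007);print(cam,cv2.minAreaRect(X[b][:,:2].astype(np.float32)),b.sum())
    p=X[s&(S<60)&(V>130)&(X[...,2]>.03)];print("plates z",f(np.percentile(p[:,2],[50,90,98,100])),len(p))
    for k in(-1,1):
        q=p[(p[:,1]-.259)*k>0];print(f(np.percentile(q,[2,50,98],axis=0)))
print(bot.observe()["clock"])
go([.573,-.226,.17],.075)
E
```

```text
scene ((0.5140864253044128, 0.25961166620254517), (0.1486349254846573, 0.11045504361391068), 88.54423522949219) 858
plates z [0.074, 0.0762, 0.0779, 0.0788] 63
[[0.4758, 0.1983, 0.0675], [0.5125, 0.2013, 0.0736], [0.5445, 0.2064, 0.0777]]
[[0.4806, 0.3159, 0.0705], [0.5178, 0.3199, 0.0748], [0.5521, 0.3242, 0.0776]]
top ((0.510554313659668, 0.26790520548820496), (0.16107168793678284, 0.10902443528175354), 88.04566192626953) 1082
plates z [0.0761, 0.0789, 0.0806, 0.0814] 112
[[0.4738, 0.1994, 0.0632], [0.506, 0.2033, 0.0761], [0.5439, 0.209, 0.0791]]
[[0.477, 0.3173, 0.0726], [0.5124, 0.3211, 0.076], [0.548, 0.3254, 0.0811]]
0.9
from [0.2346 0.5793 0.2313] to [ 0.573 -0.226  0.17 ] shift [ 0.1533 -1.5484  1.5398] turn [-0.0493  0.      0.    ] rows 15.0
```

Call:
servo_tool(targets=[{"x": 0, "y": -0.707, "z": 0.785, "wx": -0.049, "wy": 0, "wz": 0}, {"x": 0, "y": -0.707, "z": 0.785, "wx": -0.049, "wy": 0, "wz": 0}, {"x": 0, "y": -0.707, "z": 0.785, "wx": -0.049, "wy": 0, "wz": 0}, {"x": 0, "y": -0.707, "z": 0.785, "wx": -0.049, "wy": 0, "wz": 0}, {"x": 0, "y": -0.707, "z": 0.785, "wx": -0.049, "wy": 0, "wz": 0}, {"x": 0, "y": -0.707, "z": 0.785, "wx": -0.049, "wy": 0, "wz": 0}, {"x": 0, "y": -0.707, "z": 0.785, "wx": -0.049, "wy": 0, "wz": 0}, {"x": 0, "y": -0.707, "z": 0.785, "wx": -0.049, "wy": 0, "wz": 0}], grip=1)

```text
clock: 1.9
position: [0.4208, 0.1961, 0.2315]
tool_rot: [-0.647, 1.57, -0.729]
force: [-0.8, 0.2, -0.3]
grip_width: 0.0858
```

```bash
python3 -c "
from h import *
print(bot.observe()['clock'])
go([.573,-.226,.17],.075)"
```

```text
1.9
from [0.4208 0.1961 0.2315] to [ 0.573 -0.226  0.17 ] shift [ 0.1547 -1.0204  0.4658] turn [-0.0012  0.0001  0.0001] rows 8.0
```

Call:
servo_tool(targets=[{"x": 0.1, "y": -1, "z": 0.466, "wx": -0.001, "wy": 0, "wz": 0}, {"x": 0.1, "y": -1, "z": 0.466, "wx": -0.001, "wy": 0, "wz": 0}, {"x": 0.1, "y": -1, "z": 0.466, "wx": -0.001, "wy": 0, "wz": 0}, {"x": 0.1, "y": -1, "z": 0.466, "wx": -0.001, "wy": 0, "wz": 0}, {"x": 0.1, "y": -1, "z": 0.466, "wx": -0.001, "wy": 0, "wz": 0}, {"x": 0.1, "y": -1, "z": 0.466, "wx": -0.001, "wy": 0, "wz": 0}, {"x": 0.1, "y": -1, "z": 0.466, "wx": -0.001, "wy": 0, "wz": 0}, {"x": 0.1, "y": -1, "z": 0.466, "wx": -0.001, "wy": 0, "wz": 0}, {"x": 0.1, "y": -1, "z": 0.466, "wx": -0.001, "wy": 0, "wz": 0}])

```text
clock: 3.02
position: [0.5739, -0.2172, 0.1914]
tool_rot: [0.587, 1.571, 0.511]
force: [0.4, 0.1, 0.2]
grip_width: 0.0852
```

```bash
python3 -c "
from h import *
print(bot.observe()['clock'])
go([.573,-.226,.083],.075)"
```

```text
3.025
from [ 0.5739 -0.2172  0.1914] to [ 0.573 -0.226  0.083] shift [ 0.2711 -0.0222 -0.0005] turn [-0.0002  0.     -0.    ] rows 2.0
```

Call:
servo_tool(targets=[{"x": 0.12, "y": -0.022, "z": 0, "wx": 0, "wy": 0, "wz": 0}, {"x": 0.2, "y": -0.022, "z": 0, "wx": 0, "wy": 0, "wz": 0}, {"x": 0.271, "y": -0.022, "z": 0, "wx": 0, "wy": 0, "wz": 0}, {"x": 0.271, "y": -0.022, "z": 0, "wx": 0, "wy": 0, "wz": 0}, {"x": 0.271, "y": -0.022, "z": 0, "wx": 0, "wy": 0, "wz": 0}], grip=1)

```text
clock: 3.65
position: [0.5739, -0.2251, 0.0844]
tool_rot: [0.097, 1.569, 0.022]
force: [0.5, 0.8, 1.0]
grip_width: 0.0852
```

Run:
```python
from h import *
ims=[]
for cam in("scene","top"):
    im,d=bot.grab_frame(cam);X=cloud(cam,d)
    b=(slice(155,245),slice(140,245)) if cam=="scene" else (slice(155,245),slice(280,385))
    ims.append(cv2.resize(im[b],(400,343),interpolation=2))
save(np.hstack(ims),"c.png")
```

```text
(no output)
```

View pics/c.png

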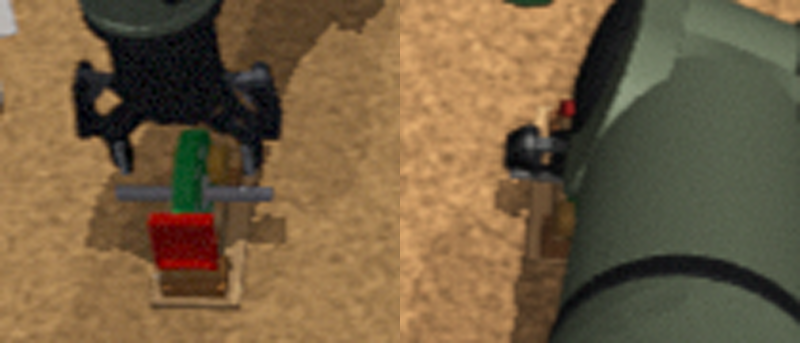

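Fingers straddle the rim (rim top at crop px (192,140), fingers at (118,150) and (253,150)). Close.

Call:
servo_tool(targets=[{"x": 0.003, "y": 0, "z": 0, "wx": 0, "wy": 0, "wz": 0}, {"x": 0.003, "y": 0, "z": 0, "wx": 0, "wy": 0, "wz": 0}, {"x": 0.003, "y": 0, "z": 0, "wx": 0, "wy": 0, "wz": 0}, {"x": 0.003, "y": 0, "z": 0, "wx": 0, "wy": 0, "wz": 0}, {"x": 0.003, "y": 0, "z": 0, "wx": 0, "wy": 0, "wz": 0}, {"x": 0.003, "y": 0, "z": 0, "wx": 0, "wy": 0, "wz": 0}], grip=-1, squeeze=50)

```text
clock: 4.5
position: [0.574, -0.2258, 0.0835]
tool_rot: [-0.14, 1.569, -0.215]
force: [-1.8, -0.5, 4.2]
grip_width: 0.0151
```

Call:
servo_tool(targets=[{"x": -0.03, "y": 0, "z": 0, "wx": 0, "wy": 0, "wz": 0}, {"x": -0.08, "y": 0, "z": 0, "wx": 0, "wy": 0, "wz": 0}, {"x": -0.15, "y": 0, "z": 0, "wx": 0, "wy": 0, "wz": 0}, {"x": -0.22, "y": 0, "z": 0, "wx": 0, "wy": 0, "wz": 0}, {"x": -0.3, "y": 0, "z": 0, "wx": 0, "wy": 0, "wz": 0}, {"x": -0.3, "y": 0, "z": 0, "wx": 0, "wy": 0, "wz": 0}])

```text
clock: 5.25
position: [0.5746, -0.2261, 0.2058]
tool_rot: [-0.172, 1.565, -0.248]
force: [0.5, 0.5, -6.3]
grip_width: 0.0154
```

Run:
```python
from h import *
f=lambda a:np.round(a,4).tolist()
im,d=bot.grab_frame("scene");X=cloud("scene",d)
save(cv2.resize(im[120:245,130:270],(560,500),interpolation=2),"d.png")
hsv=cv2.cvtColor(im,cv2.COLOR_RGB2HSV);H,S,V=[hsv[...,i].astype(int) for i in range(3)]
w=(abs(X[...,0]-.573)<.09)&(abs(X[...,1]+.226)<.08)&(X[...,2]>.1)&(X[...,2]<.26)
r=w&((H<8)|(H>172))&(S>140);p=X[r];print("red",r.sum(),f(p.mean(0)),f(np.percentile(p,[2,98],axis=0)))
g=w&(H>40)&(H<85)&(S>100);p=X[g];print("green",g.sum(),f(p.mean(0)),f(np.percentile(p,[2,98],axis=0)))
a=w&(S<70)&(V>70)&(X[...,2]<.2)&(abs(X[...,0]-.573)<.03);p=X[a];print("shaft",a.sum(),f(p.mean(0)),f(np.percentile(p,[2,98],axis=0)),np.polyfit(p[:,1],p[:,0],1)[0],np.polyfit(p[:,1],p[:,2],1)[0])
print(bot.observe()['clock'],bot.observe()['force'])
go([.512,.260,.25],.037)
```

```text
red 307 [0.6269, -0.2305, 0.1957] [[0.6181, -0.2526, 0.1726], [0.6363, -0.2079, 0.2198]]
green 152 [0.5918, -0.2272, 0.2262] [[0.5581, -0.2361, 0.1923], [0.6137, -0.2168, 0.256]]
shaft 129 [0.5777, -0.2244, 0.1892] [[0.5711, -0.2828, 0.1837], [0.5856, -0.1688, 0.1935]] 0.06065142599853403 -0.0013268686344220717
5.3 [-0.07548438 -0.56141987 -5.95182009]
from [ 0.5739 -0.2257  0.204 ] to [0.512 0.26  0.25 ] shift [-0.1163  1.199  -0.2455] turn [-0.0061  0.0005  0.0001] rows 8.0
```

View pics/d.png

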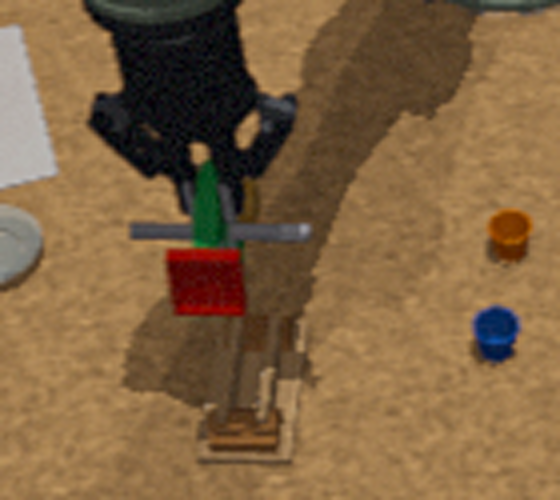

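The wheel hangs straight in the gripper with its shaft level, clear of the cradle. Carry it over to the stand.

Call:
servo_tool(targets=[{"x": 0, "y": 0.06, "z": -0.012, "wx": 0, "wy": 0, "wz": 0}, {"x": 0, "y": 0.16, "z": -0.032, "wx": 0, "wy": 0, "wz": 0}, {"x": 0, "y": 0.28, "z": -0.057, "wx": -0.003, "wy": 0, "wz": 0}, {"x": 0, "y": 0.4, "z": -0.082, "wx": -0.006, "wy": 0, "wz": 0}, {"x": 0, "y": 0.52, "z": -0.107, "wx": -0.006, "wy": 0, "wz": 0}, {"x": 0, "y": 0.64, "z": -0.131, "wx": -0.006, "wy": 0, "wz": 0}, {"x": 0, "y": 0.76, "z": -0.156, "wx": -0.006, "wy": 0, "wz": 0}, {"x": 0, "y": 0.86, "z": -0.176, "wx": -0.006, "wy": 0, "wz": 0}, {"x": 0, "y": 0.94, "z": -0.193, "wx": -0.006, "wy": 0, "wz": 0}, {"x": 0, "y": 1, "z": -0.205, "wx": -0.006, "wy": 0, "wz": 0}])

```text
clock: 6.55
position: [0.5211, 0.1808, 0.2021]
tool_rot: [-0.762, 1.569, -0.799]
force: [-0.1, -0.7, -6.0]
grip_width: 0.0151
```

```bash
python3 -c "
from h import *
print(bot.observe()['clock'])
go([.513,.261,.15],.037)"
```

```text
6.55
from [0.5211 0.1808 0.2021] to [0.513 0.261 0.15 ] shift [ 0.13    0.1998 -0.0278] turn [0.0001 0.0002 0.0002] rows 2.0
```

Call:
servo_tool(targets=[{"x": 0, "y": 0.08, "z": -0.01, "wx": 0, "wy": 0, "wz": 0}, {"x": 0, "y": 0.16, "z": -0.02, "wx": 0, "wy": 0, "wz": 0}, {"x": 0.05, "y": 0.2, "z": -0.028, "wx": 0, "wy": 0, "wz": 0}, {"x": 0.11, "y": 0.2, "z": -0.028, "wx": 0, "wy": 0, "wz": 0}, {"x": 0.168, "y": 0.2, "z": -0.028, "wx": 0, "wy": 0, "wz": 0}, {"x": 0.168, "y": 0.2, "z": -0.028, "wx": 0, "wy": 0, "wz": 0}])

```text
clock: 7.3
position: [0.5114, 0.2603, 0.1324]
tool_rot: [-2.163, 1.566, -2.199]
force: [0.1, -0.6, -4.5]
grip_width: 0.0152
```

Run:
```python
from h import *
f=lambda a:np.round(a,4).tolist()
ims=[]
for cam in("scene","top"):
    im,d=bot.grab_frame(cam);X=cloud(cam,d)
    b=(slice(130,220),slice(300,405)) if cam=="scene" else (slice(175,265),slice(115,220))
    ims.append(cv2.resize(im[b],(400,343),interpolation=2))
    hsv=cv2.cvtColor(im,cv2.COLOR_RGB2HSV);H,S,V=[hsv[...,i].astype(int) for i in range(3)]
    w=(abs(X[...,0]-.513)<.09)&(abs(X[...,1]-.26)<.08)
    a=w&(S<70)&(V>70)&(X[...,2]<.13)&(X[...,2]>.105)&(abs(X[...,0]-.513)<.03);p=X[a]
    if len(p)>5:print(cam,"shaft",a.sum(),f(p.mean(0)),f(np.percentile(p,[2,98],axis=0)),np.polyfit(p[:,1],p[:,0],1)[0],np.polyfit(p[:,1],p[:,2],1)[0])
    b=w&(X[...,2]>.06)&(X[...,2]<.1)&(V<70);p=X[b]
    for k in(-1,1):
        q=p[(p[:,1]-.26)*k>0]
        if len(q):print(cam,"roll",f(q.mean(0)),len(q),f(np.percentile(q,[2,98],axis=0)))
save(np.hstack(ims),"e.png")
go([.513,.261,.1045],.037);print(bot.observe()["clock"])
```

```text
scene shaft 98 [0.5139, 0.2595, 0.116] [[0.5074, 0.2005, 0.1086], [0.5211, 0.3161, 0.122]] 0.028378131927732524 -0.008658698062251991
scene roll [0.5159, 0.2161, 0.0792] 114 [[0.4909, 0.1936, 0.0662], [0.5413, 0.251, 0.0907]]
scene roll [0.5293, 0.3057, 0.0785] 65 [[0.4971, 0.2974, 0.063], [0.5443, 0.315, 0.0873]]
top shaft 12 [0.5072, 0.2118, 0.1214] [[0.505, 0.203, 0.1189], [0.5102, 0.22, 0.1249]] -0.023701085180947174 -0.14078625976064227
top roll [0.5088, 0.2194, 0.0827] 140 [[0.4801, 0.1945, 0.0616], [0.5459, 0.2525, 0.0982]]
top roll [0.4854, 0.3054, 0.0714] 10 [[0.478, 0.3011, 0.0632], [0.4919, 0.3198, 0.0813]]
from [0.5127 0.2609 0.1346] to [0.513  0.261  0.1045] shift [0.0753 0.0004 0.0006] turn [0.0001 0.0001 0.0003] rows 1.0
7.4
```

View pics/e.png

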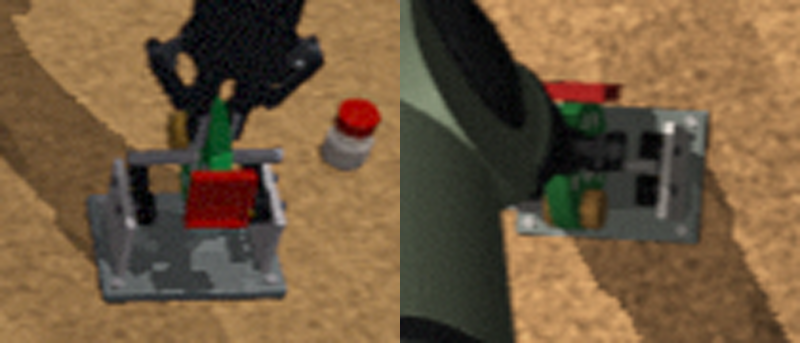

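Call:
servo_tool(targets=[{"x": 0.02, "y": 0.004, "z": 0.004, "wx": 0, "wy": 0, "wz": 0}, {"x": 0.04, "y": 0.004, "z": 0.004, "wx": 0, "wy": 0, "wz": 0}, {"x": 0.055, "y": 0.004, "z": 0.004, "wx": 0, "wy": 0, "wz": 0}, {"x": 0.064, "y": 0.004, "z": 0.004, "wx": 0, "wy": 0, "wz": 0}, {"x": 0.069, "y": 0.004, "z": 0.004, "wx": 0, "wy": 0, "wz": 0}, {"x": 0.071, "y": 0.004, "z": 0.004, "wx": 0, "wy": 0, "wz": 0}, {"x": 0.071, "y": 0.004, "z": 0.004, "wx": 0, "wy": 0, "wz": 0}])

```text
clock: 8.28
position: [0.5143, 0.2624, 0.1063]
tool_rot: [-1.342, 1.569, -1.378]
force: [-2.1, -1.0, -3.5]
grip_width: 0.0152
```

Call:
servo_tool(targets=[{"x": 0.002, "y": 0, "z": -0.003, "wx": 0, "wy": 0, "wz": 0}, {"x": 0.004, "y": 0, "z": -0.003, "wx": 0, "wy": 0, "wz": 0}, {"x": 0.004, "y": 0, "z": -0.003, "wx": 0, "wy": 0, "wz": 0}])

```text
clock: 8.65
position: [0.5132, 0.2625, 0.1049]
tool_rot: [-1.237, 1.569, -1.273]
force: [-1.3, -0.7, -1.1]
grip_width: 0.0154
```

Call:
servo_tool(targets=[{"x": 0.002, "y": 0, "z": -0.002, "wx": 0, "wy": 0, "wz": 0}, {"x": 0.002, "y": 0, "z": -0.002, "wx": 0, "wy": 0, "wz": 0}])

```text
clock: 8.9
position: [0.5131, 0.2625, 0.1047]
tool_rot: [-0.52, 1.568, -0.557]
force: [0.6, -2.9, 5.4]
grip_width: 0.0154
```

Call:
servo_tool(targets=[{"x": 0, "y": 0, "z": 0, "wx": 0, "wy": 0, "wz": 0}, {"x": 0, "y": 0, "z": 0, "wx": 0, "wy": 0, "wz": 0}, {"x": 0, "y": 0, "z": 0, "wx": 0, "wy": 0, "wz": 0}, {"x": 0, "y": 0, "z": 0, "wx": 0, "wy": 0, "wz": 0}, {"x": 0, "y": 0, "z": 0, "wx": 0, "wy": 0, "wz": 0}, {"x": 0, "y": 0, "z": 0, "wx": 0, "wy": 0, "wz": 0}], grip=1)

```text
clock: 9.65
position: [0.5131, 0.2625, 0.1047]
tool_rot: [-0.503, 1.568, -0.54]
force: [-1.0, -0.2, -0.4]
grip_width: 0.0853
```

Call:
servo_tool(targets=[{"x": -0.1, "y": 0, "z": 0, "wx": 0, "wy": 0, "wz": 0}, {"x": -0.2, "y": 0, "z": 0, "wx": 0, "wy": 0, "wz": 0}, {"x": -0.3, "y": 0, "z": 0, "wx": 0, "wy": 0, "wz": 0}])

```text
clock: 10.02
position: [0.5128, 0.2625, 0.226]
tool_rot: [-0.548, 1.568, -0.584]
force: [0.1, 0.2, 0.4]
grip_width: 0.0854
```

Run:
```python
from h import *
f=lambda a:np.round(a,4).tolist()
for cam in("scene","top"):
    im,d=bot.grab_frame(cam);X=cloud(cam,d)
    hsv=cv2.cvtColor(im,cv2.COLOR_RGB2HSV);H,S,V=[hsv[...,i].astype(int) for i in range(3)]
    w=(abs(X[...,0]-.513)<.09)&(abs(X[...,1]-.26)<.08)&(X[...,2]>.03)
    r=w&((H<8)|(H>172))&(S>140);p=X[r]
    if len(p)>5:print(cam,"red",r.sum(),f(p.mean(0)),f(np.percentile(p,[2,98],axis=0)))
    b=(slice(120,230),slice(290,410)) if cam=="scene" else (slice(165,275),slice(105,225))
    save(cv2.resize(im[b],(480,440),interpolation=2),"f_"+cam+".png")
print(bot.observe()["clock"])
go([.541,-.0405,.12],.037);go([.541,-.0405,.2],.037)
```

```text
scene red 217 [0.512, 0.2598, 0.1528] [[0.4864, 0.217, 0.0846], [0.5465, 0.2828, 0.533]]
top red 184 [0.4971, 0.263, 0.1459] [[0.4847, 0.2216, 0.0838], [0.511, 0.3078, 0.3105]]
10.125
from [0.5144 0.2634 0.2287] to [ 0.541  -0.0405  0.12  ] shift [ 0.2707 -0.7574  0.0926] turn [ 0.      0.0011 -0.0004] rows 6.0
from [0.5144 0.2634 0.2287] to [ 0.541  -0.0405  0.2   ] shift [ 0.0707 -0.7569  0.094 ] turn [ 0.      0.0011 -0.0004] rows 5.0
```

View pics/f_scene.png

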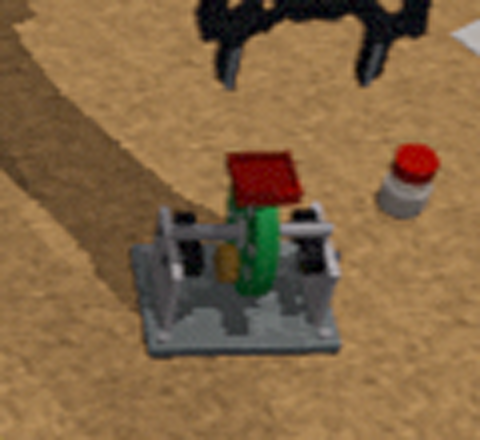

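The wheel is seated on the rollers with its tray (crop px (263,178)) come up, still swinging slightly. Next, go to the blue cup while it settles.

Call:
servo_tool(targets=[{"x": 0, "y": -0.15, "z": 0.02, "wx": 0, "wy": 0.001, "wz": 0}, {"x": 0, "y": -0.3, "z": 0.04, "wx": 0, "wy": 0.001, "wz": 0}, {"x": 0.1, "y": -0.45, "z": 0.06, "wx": 0, "wy": 0.001, "wz": 0}, {"x": 0.2, "y": -0.6, "z": 0.08, "wx": 0, "wy": 0.001, "wz": 0}, {"x": 0.3, "y": -0.72, "z": 0.094, "wx": 0, "wy": 0.001, "wz": 0}, {"x": 0.38, "y": -0.757, "z": 0.094, "wx": 0, "wy": 0.001, "wz": 0}, {"x": 0.38, "y": -0.757, "z": 0.094, "wx": 0, "wy": 0.001, "wz": 0}, {"x": 0.38, "y": -0.757, "z": 0.094, "wx": 0, "wy": 0.001, "wz": 0}], grip=0.5)

```text
clock: 11.12
position: [0.5421, -0.0396, 0.0766]
tool_rot: [1.228, 1.568, 1.191]
force: [-0.3, 1.1, 0.3]
grip_width: 0.0644
```

Run:
```python
from h import *
f=lambda a:np.round(a,4).tolist()
ims=[]
for cam in("scene","top"):
    im,d=bot.grab_frame(cam);X=cloud(cam,d)
    hsv=cv2.cvtColor(im,cv2.COLOR_RGB2HSV);H,S,V=[hsv[...,i].astype(int) for i in range(3)]
    w=(abs(X[...,0]-.513)<.09)&(abs(X[...,1]-.26)<.08)&(X[...,2]>.12)&(X[...,2]<.18)
    r=w&((H<8)|(H>172))&(S>140);p=X[r]
    if len(p)>5:
        print(cam,"tray",r.sum(),f(p.mean(0)),f(np.percentile(p,[2,98],axis=0)),cv2.minAreaRect(p[:,:2].astype(np.float32)))
        A=np.c_[p[:,:2]-p[:,:2].mean(0),np.ones(len(p))];print("plane",f(np.linalg.lstsq(A,p[:,2],rcond=None)[0]))
    b=(slice(150,250),slice(195,310)) if cam=="scene" else (slice(155,255),slice(215,330))
    ims.append(cv2.resize(im[b],(400,348),interpolation=2))
save(np.hstack(ims),"g.png")
print(bot.observe()["clock"])
go([.5415,-.0405,.010],.037)
```

```text
scene tray 224 [0.5109, 0.2613, 0.139] [[0.4864, 0.2372, 0.1331], [0.5355, 0.2825, 0.146]] ((0.5108864307403564, 0.2602575421333313), (0.047120098024606705, 0.051362697035074234), 87.416015625)
plane [0.0615, -0.012, 0.139]
top tray 295 [0.5083, 0.2633, 0.1404] [[0.4857, 0.2392, 0.1351], [0.5302, 0.285, 0.148]] ((0.5079367160797119, 0.2626158595085144), (0.04895300790667534, 0.04524679854512215), 89.96524810791016)
plane [0.0391, -0.0114, 0.1404]
11.225
from [ 0.5426 -0.0391  0.0773] to [ 0.5415 -0.0405  0.01  ] shift [ 0.1683 -0.0041 -0.0029] turn [ 0.0003  0.0004 -0.0004] rows 2.0
```

View pics/g.png

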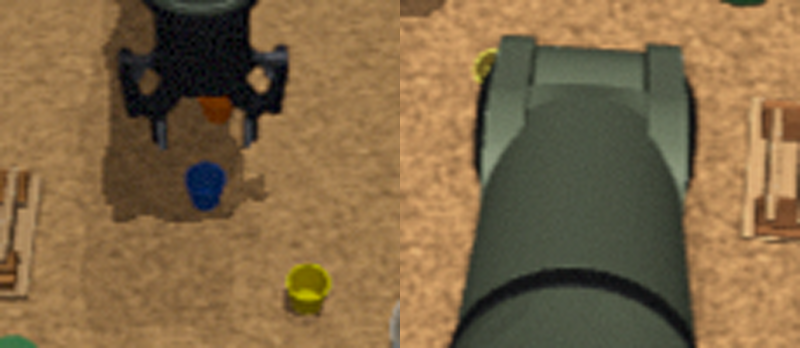

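The fingers (crop px 162 and 248) are centred over the blue cup (205,186), and the tray is settled, level, at about (0.5095, 0.262). Descend and grip.

Call:
servo_tool(targets=[{"x": 0.08, "y": -0.004, "z": -0.003, "wx": 0, "wy": 0, "wz": 0}, {"x": 0.14, "y": -0.004, "z": -0.003, "wx": 0, "wy": 0, "wz": 0}, {"x": 0.168, "y": -0.004, "z": -0.003, "wx": 0, "wy": 0, "wz": 0}, {"x": 0.168, "y": -0.004, "z": -0.003, "wx": 0, "wy": 0, "wz": 0}])

```text
clock: 11.72
position: [0.5417, -0.0399, 0.0104]
tool_rot: [0.856, 1.567, 0.822]
force: [-0.2, 0.5, 1.0]
grip_width: 0.0643
```

Call:
servo_tool(targets=[{"x": 0, "y": 0, "z": 0, "wx": 0, "wy": 0, "wz": 0}, {"x": 0, "y": 0, "z": 0, "wx": 0, "wy": 0, "wz": 0}, {"x": 0, "y": 0, "z": 0, "wx": 0, "wy": 0, "wz": 0}, {"x": 0, "y": 0, "z": 0, "wx": 0, "wy": 0, "wz": 0}], grip=-1, squeeze=20)

```text
clock: 12.22
position: [0.5424, -0.0398, 0.0113]
tool_rot: [0.643, 1.566, 0.608]
force: [-1.7, 0.4, 8.1]
grip_width: 0.035
```

Call:
servo_tool(targets=[{"x": -0.06, "y": 0, "z": 0, "wx": 0, "wy": 0, "wz": 0}, {"x": -0.16, "y": 0, "z": 0, "wx": 0, "wy": 0, "wz": 0}, {"x": -0.3, "y": 0, "z": 0, "wx": 0, "wy": 0, "wz": 0}, {"x": -0.45, "y": 0, "z": 0, "wx": 0, "wy": 0, "wz": 0}, {"x": -0.5, "y": 0, "z": 0, "wx": 0, "wy": 0, "wz": 0}, {"x": -0.5, "y": 0, "z": 0, "wx": 0, "wy": 0, "wz": 0}])

```text
clock: 12.98
position: [0.5423, -0.0404, 0.2134]
tool_rot: [0.42, 1.562, 0.386]
force: [0.2, -0.6, -0.2]
grip_width: 0.035
```

Run:
```python
from h import *
f=lambda a:np.round(a,4).tolist()
im,d=bot.grab_frame("scene");X=cloud("scene",d)
hsv=cv2.cvtColor(im,cv2.COLOR_RGB2HSV);H,S,V=[hsv[...,i].astype(int) for i in range(3)]
m=(abs(X[...,0]-.54)<.06)&(abs(X[...,1]+.04)<.06)&(H>=100)&(H<=130)&(S>120)&(X[...,2]>.1)
p=X[m];print(m.sum(),f(np.percentile(p,[2,50,98],axis=0)))
save(cv2.resize(im[100:200,200:315],(460,400),interpolation=2),"h.png")
print(bot.observe()["clock"])
go([.5105,.2615,.21],.037)
```

```text
299 [[0.5264, -0.0866, 0.2081], [0.5544, -0.0396, 0.2349], [0.58, 0.0111, 0.4539]]
13.025
from [ 0.5416 -0.0404  0.2119] to [0.5105 0.2615 0.21  ] shift [ 0.0067  0.7515 -0.1038] turn [ 0.0004  0.0009 -0.0005] rows 5.0
```

View pics/h.png

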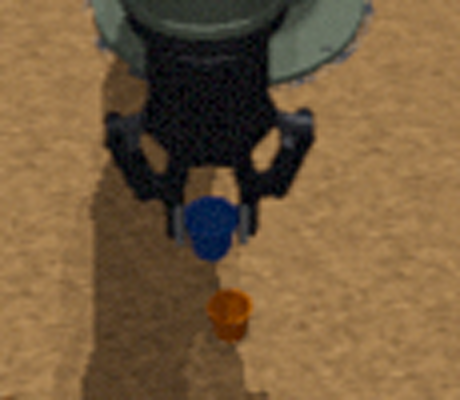

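The blue cup is held upright at (210,228), its foot below the fingertips, and the orange cup is untouched. Carry it to the tray.

Call:
servo_tool(targets=[{"x": 0, "y": 0.08, "z": -0.011, "wx": 0, "wy": 0.001, "wz": 0}, {"x": 0, "y": 0.2, "z": -0.027, "wx": 0, "wy": 0.001, "wz": 0}, {"x": 0, "y": 0.33, "z": -0.044, "wx": 0, "wy": 0.001, "wz": 0}, {"x": 0, "y": 0.46, "z": -0.062, "wx": 0, "wy": 0.001, "wz": 0}, {"x": 0, "y": 0.59, "z": -0.079, "wx": 0, "wy": 0.001, "wz": 0}, {"x": 0, "y": 0.69, "z": -0.093, "wx": 0, "wy": 0.001, "wz": 0}, {"x": 0, "y": 0.752, "z": -0.101, "wx": 0, "wy": 0.001, "wz": 0}, {"x": 0.06, "y": 0.752, "z": -0.101, "wx": 0, "wy": 0.001, "wz": 0}, {"x": 0.1, "y": 0.752, "z": -0.101, "wx": 0, "wy": 0.001, "wz": 0}, {"x": 0.1, "y": 0.752, "z": -0.101, "wx": 0, "wy": 0.001, "wz": 0}])

```text
clock: 14.28
position: [0.5112, 0.2609, 0.1711]
tool_rot: [2.702, 1.567, 2.667]
force: [-0.0, 0.2, -0.2]
grip_width: 0.0349
```

Run:
```python
from h import *
f=lambda a:np.round(a,4).tolist()
ims=[]
for cam in("scene","top"):
    im,d=bot.grab_frame(cam);X=cloud(cam,d)
    hsv=cv2.cvtColor(im,cv2.COLOR_RGB2HSV);H,S,V=[hsv[...,i].astype(int) for i in range(3)]
    w=(abs(X[...,0]-.513)<.06)&(abs(X[...,1]-.26)<.045)&(X[...,2]>.12)&(X[...,2]<.25)
    r=w&((H<8)|(H>172))&(S>140)&(X[...,2]<.16);p=X[r]
    if len(p)>5:print(cam,"tray",r.sum(),f(np.percentile(p,[2,50,98],axis=0)))
    r=w&(H>=100)&(H<=130)&(S>120);p=X[r]
    if len(p)>5:print(cam,"blue",r.sum(),f(np.percentile(p,[2,50,98],axis=0)))
    b=(slice(120,220),slice(295,410)) if cam=="scene" else (slice(165,265),slice(110,225))
    ims.append(cv2.resize(im[b],(400,348),interpolation=2))
save(np.hstack(ims),"i.png")
print(bot.observe()["clock"])
go([.5115,.262,.149],.037)
```

```text
scene tray 171 [[0.4882, 0.2372, 0.134], [0.5163, 0.2581, 0.1383], [0.5346, 0.2824, 0.1472]]
scene blue 157 [[0.4946, 0.2241, 0.1634], [0.5171, 0.2608, 0.1826], [0.5286, 0.284, 0.2389]]
top tray 89 [[0.4854, 0.239, 0.1349], [0.4918, 0.2595, 0.1389], [0.501, 0.2852, 0.1471]]
top blue 14 [[0.4932, 0.2355, 0.1741], [0.4963, 0.2615, 0.1937], [0.4985, 0.2673, 0.2443]]
14.375
from [0.5121 0.2614 0.1728] to [0.5115 0.262  0.149 ] shift [ 0.0596  0.0013 -0.0014] turn [ 0.0003 -0.0001 -0.0005] rows 1.0
```

View pics/i.png

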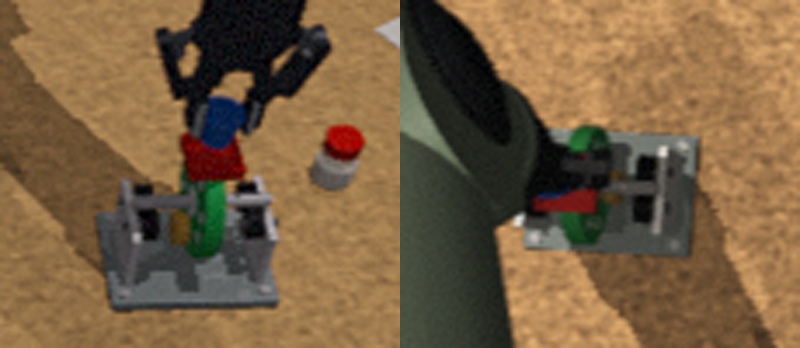

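The cup is right above the tray (tray px (214,160), cup (222,120) in the crop). Lower it gently.

Call:
servo_tool(targets=[{"x": 0.025, "y": 0.001, "z": -0.001, "wx": 0, "wy": 0, "wz": 0}, {"x": 0.042, "y": 0.001, "z": -0.001, "wx": 0, "wy": 0, "wz": 0}, {"x": 0.052, "y": 0.001, "z": -0.001, "wx": 0, "wy": 0, "wz": 0}, {"x": 0.057, "y": 0.001, "z": -0.001, "wx": 0, "wy": 0, "wz": 0}, {"x": 0.057, "y": 0.001, "z": -0.001, "wx": 0, "wy": 0, "wz": 0}])

```text
clock: 15.0
position: [0.5116, 0.2619, 0.15]
tool_rot: [1.894, 1.568, 1.858]
force: [0.4, 0.3, 0.4]
grip_width: 0.035
```

Call:
servo_tool(targets=[{"x": 0.002, "y": 0, "z": 0, "wx": 0, "wy": 0, "wz": 0}, {"x": 0.004, "y": 0, "z": 0, "wx": 0, "wy": 0, "wz": 0}, {"x": 0.004, "y": 0, "z": 0, "wx": 0, "wy": 0, "wz": 0}])

```text
clock: 15.38
position: [0.5121, 0.262, 0.1488]
tool_rot: [1.589, 1.567, 1.554]
force: [0.3, 0.1, 3.6]
grip_width: 0.0353
```

Contact at 3.6 N; release and rise.

Call:
servo_tool(targets=[{"x": 0, "y": 0, "z": 0, "wx": 0, "wy": 0, "wz": 0}, {"x": 0, "y": 0, "z": 0, "wx": 0, "wy": 0, "wz": 0}, {"x": 0, "y": 0, "z": 0, "wx": 0, "wy": 0, "wz": 0}], grip=0.5)

```text
clock: 15.75
position: [0.512, 0.262, 0.1487]
tool_rot: [1.643, 1.567, 1.607]
force: [0.8, -0.5, 0.2]
grip_width: 0.064
```

Call:
servo_tool(targets=[{"x": -0.05, "y": 0, "z": 0, "wx": 0, "wy": 0, "wz": 0}, {"x": -0.15, "y": 0, "z": 0, "wx": 0, "wy": 0, "wz": 0}, {"x": -0.22, "y": 0, "z": 0, "wx": 0, "wy": 0, "wz": 0}])

```text
clock: 16.12
position: [0.5121, 0.2617, 0.2382]
tool_rot: [1.478, 1.567, 1.443]
force: [0.5, 1.4, 0.1]
grip_width: 0.0641
```

Run:
```python
from h import *
print(bot.observe()["clock"])
go([.4395,-.025,.09],.037)
go([.4395,-.025,.23],.037)
```

```text
16.125
from [0.5121 0.2617 0.2382] to [ 0.4395 -0.025   0.09  ] shift [ 0.3675 -0.7243 -0.1562] turn [ 0.0003  0.0001 -0.0006] rows 6.0
from [0.5121 0.2617 0.2382] to [ 0.4395 -0.025   0.23  ] shift [ 0.0175 -0.7229 -0.1561] turn [ 0.0003  0.0001 -0.0006] rows 5.0
```

Call:
servo_tool(targets=[{"x": 0, "y": -0.14, "z": -0.03, "wx": 0, "wy": 0, "wz": -0.001}, {"x": 0, "y": -0.28, "z": -0.06, "wx": 0, "wy": 0, "wz": -0.001}, {"x": 0.05, "y": -0.43, "z": -0.09, "wx": 0, "wy": 0, "wz": -0.001}, {"x": 0.15, "y": -0.57, "z": -0.12, "wx": 0, "wy": 0, "wz": -0.001}, {"x": 0.27, "y": -0.69, "z": -0.15, "wx": 0, "wy": 0, "wz": -0.001}, {"x": 0.37, "y": -0.724, "z": -0.156, "wx": 0, "wy": 0, "wz": -0.001}, {"x": 0.37, "y": -0.724, "z": -0.156, "wx": 0, "wy": 0, "wz": -0.001}, {"x": 0.37, "y": -0.724, "z": -0.156, "wx": 0, "wy": 0, "wz": -0.001}])

```text
clock: 17.12
position: [0.4402, -0.0244, 0.0897]
tool_rot: [-1.164, 1.569, -1.199]
force: [0.1, 0.4, -0.4]
grip_width: 0.0636
```

Run:
```python
from h import *
f=lambda a:np.round(a,4).tolist()
ims=[]
for cam in("scene","top"):
    im,d=bot.grab_frame(cam);X=cloud(cam,d)
    hsv=cv2.cvtColor(im,cv2.COLOR_RGB2HSV);H,S,V=[hsv[...,i].astype(int) for i in range(3)]
    w=(abs(X[...,0]-.513)<.06)&(abs(X[...,1]-.26)<.045)&(X[...,2]>.12)&(X[...,2]<.25)
    r=w&((H<8)|(H>172))&(S>140)&(X[...,2]<.16);p=X[r]
    if len(p)>5:print(cam,"tray",r.sum(),f(np.percentile(p,[2,50,98],axis=0)))
    r=w&(H>=100)&(H<=130)&(S>120);p=X[r];u=p[p[:,2]>.163]
    if len(u)>5:print(cam,"blue",r.sum(),f(np.percentile(p,[2,50,98],axis=0)),"rim",len(u),cv2.minEnclosingCircle(u[:,:2].astype(np.float32)))
    ims.append(cv2.resize(im[(slice(125,225),slice(295,410)) if cam=="scene" else (slice(165,265),slice(110,225))],(395,344),interpolation=2))
    if cam=="scene":ims.append(cv2.resize(im[130:200,210:300],(395,307),interpolation=2))
W=np.zeros((344,790,3),np.uint8);W[:,:395]=ims[0];W[:307,395:]=ims[1]
save(W,"j.png")
print(bot.observe()["clock"])
go([.4395,-.025,.018],.037)
```

```text
scene tray 115 [[0.4881, 0.2366, 0.134], [0.5234, 0.2518, 0.1387], [0.5367, 0.2822, 0.1462]]
scene blue 130 [[0.4952, 0.245, 0.1438], [0.5088, 0.2611, 0.1575], [0.5302, 0.2757, 0.1703]] rim 41 ((0.5124514698982239, 0.25889936089515686), 0.019265523180365562)
top tray 134 [[0.4859, 0.2384, 0.1358], [0.5015, 0.2497, 0.1406], [0.5324, 0.2855, 0.1485]]
top blue 138 [[0.4943, 0.2459, 0.1388], [0.5108, 0.2677, 0.1551], [0.5251, 0.2789, 0.1722]] rim 48 ((0.5084349513053894, 0.2618989646434784), 0.018948296085000038)
17.225
from [ 0.4407 -0.024   0.0902] to [ 0.4395 -0.025   0.018 ] shift [ 0.1805 -0.0022 -0.0034] turn [0.0004 0.0004 0.0003] rows 2.0
```

View pics/j.png

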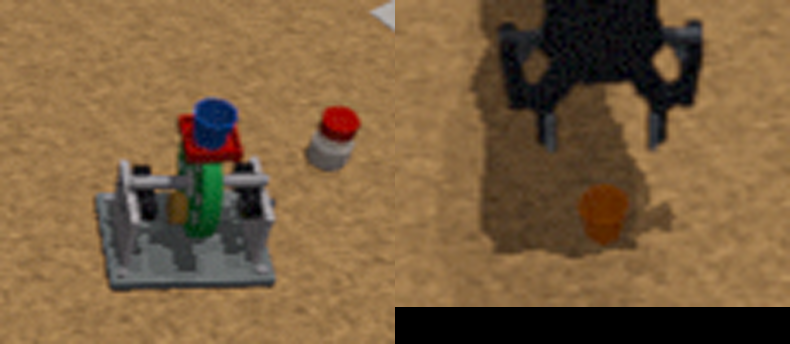

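Blue stands in the tray (crop (214,122)) and the wheel is level. The fingers straddle orange (604,212). Grip orange near its rim.

Call:
servo_tool(targets=[{"x": 0.08, "y": -0.002, "z": -0.003, "wx": 0, "wy": 0, "wz": 0}, {"x": 0.15, "y": -0.002, "z": -0.003, "wx": 0, "wy": 0, "wz": 0}, {"x": 0.18, "y": -0.002, "z": -0.003, "wx": 0, "wy": 0, "wz": 0}, {"x": 0.18, "y": -0.002, "z": -0.003, "wx": 0, "wy": 0, "wz": 0}])

```text
clock: 17.73
position: [0.4398, -0.0245, 0.0185]
tool_rot: [-0.621, 1.568, -0.655]
force: [-0.3, 1.0, -0.4]
grip_width: 0.0638
```

Call:
servo_tool(targets=[{"x": 0, "y": 0, "z": 0, "wx": 0, "wy": 0, "wz": 0}, {"x": 0, "y": 0, "z": 0, "wx": 0, "wy": 0, "wz": 0}, {"x": 0, "y": 0, "z": 0, "wx": 0, "wy": 0, "wz": 0}, {"x": 0, "y": 0, "z": 0, "wx": 0, "wy": 0, "wz": 0}], grip=-1, squeeze=20)

```text
clock: 18.23
position: [0.4407, -0.0244, 0.0195]
tool_rot: [-0.319, 1.566, -0.352]
force: [-0.7, 1.4, 11.1]
grip_width: 0.0353
```

Call:
servo_tool(targets=[{"x": -0.06, "y": 0, "z": 0, "wx": 0, "wy": 0, "wz": 0}, {"x": -0.16, "y": 0, "z": 0, "wx": 0, "wy": 0, "wz": 0}, {"x": -0.3, "y": 0, "z": 0, "wx": 0, "wy": 0, "wz": 0}, {"x": -0.45, "y": 0, "z": 0, "wx": 0, "wy": 0, "wz": 0}, {"x": -0.55, "y": 0, "z": 0, "wx": 0, "wy": 0, "wz": 0}, {"x": -0.55, "y": 0, "z": 0, "wx": 0, "wy": 0, "wz": 0}])

```text
clock: 18.98
position: [0.4409, -0.0239, 0.2427]
tool_rot: [-0.034, 1.56, -0.068]
force: [0.2, 0.6, -0.9]
grip_width: 0.035
```

Run:
```python
from h import *
f=lambda a:np.round(a,4).tolist()
im,d=bot.grab_frame("scene");X=cloud("scene",d)
hsv=cv2.cvtColor(im,cv2.COLOR_RGB2HSV);H,S,V=[hsv[...,i].astype(int) for i in range(3)]
m=(abs(X[...,0]-.44)<.04)&(abs(X[...,1]+.025)<.03)&(H>=5)&(H<=20)&(S>120)&(X[...,2]>.15)&(X[...,2]<.3)
p=X[m];print(m.sum(),f(np.percentile(p,[2,50,98],axis=0)))
print(bot.observe()["clock"])
go([.511,.2615,.23],.037)
```

```text
171 [[0.4229, -0.0406, 0.2259], [0.4483, -0.0244, 0.2459], [0.4592, -0.0074, 0.2578]]
19.025
from [ 0.4401 -0.0239  0.2409] to [0.511  0.2615 0.23  ] shift [0.0279 0.7191 0.1532] turn [0.0006 0.0012 0.0001] rows 5.0
```

Call:
servo_tool(targets=[{"x": 0, "y": 0.07, "z": 0.015, "wx": 0, "wy": 0.001, "wz": 0}, {"x": 0, "y": 0.18, "z": 0.038, "wx": 0, "wy": 0.001, "wz": 0}, {"x": 0, "y": 0.31, "z": 0.066, "wx": 0, "wy": 0.001, "wz": 0}, {"x": 0, "y": 0.44, "z": 0.094, "wx": 0, "wy": 0.001, "wz": 0}, {"x": 0, "y": 0.56, "z": 0.119, "wx": 0, "wy": 0.001, "wz": 0}, {"x": 0, "y": 0.66, "z": 0.14, "wx": 0, "wy": 0.001, "wz": 0}, {"x": 0, "y": 0.719, "z": 0.153, "wx": 0, "wy": 0.001, "wz": 0}, {"x": 0.06, "y": 0.719, "z": 0.153, "wx": 0, "wy": 0.001, "wz": 0}, {"x": 0.098, "y": 0.719, "z": 0.153, "wx": 0, "wy": 0.001, "wz": 0}, {"x": 0.098, "y": 0.719, "z": 0.153, "wx": 0, "wy": 0.001, "wz": 0}, {"x": 0.098, "y": 0.719, "z": 0.153, "wx": 0, "wy": 0.001, "wz": 0}])

```text
clock: 20.4
position: [0.5114, 0.2612, 0.2024]
tool_rot: [-0.32, 1.569, -0.354]
force: [0.3, 0.4, -0.2]
grip_width: 0.035
```

Run:
```python
from h import *
f=lambda a:np.round(a,4).tolist()
im,d=bot.grab_frame("scene");X=cloud("scene",d)
hsv=cv2.cvtColor(im,cv2.COLOR_RGB2HSV);H,S,V=[hsv[...,i].astype(int) for i in range(3)]
w=(abs(X[...,0]-.51)<.04)&(abs(X[...,1]-.26)<.03)&(S>120)&(X[...,2]>.14)&(X[...,2]<.27)
for h in((5,20),(100,130)):
    p=X[w&(H>=h[0])&(H<=h[1])];print(h,len(p),f(np.percentile(p,[2,50,98],axis=0)))
save(cv2.resize(im[110:200,305:405],(500,450),interpolation=2),"k.png")
print(bot.observe()["clock"])
go([.511,.2615,.173],.037)
```

```text
(5, 20) 191 [[0.4914, 0.2324, 0.1427], [0.5106, 0.2626, 0.2061], [0.5307, 0.2821, 0.2648]]
(100, 130) 123 [[0.4966, 0.2317, 0.1417], [0.5202, 0.2593, 0.1568], [0.5298, 0.2825, 0.2642]]
20.45
from [0.5114 0.2613 0.2026] to [0.511  0.2615 0.173 ] shift [ 0.074   0.0004 -0.0013] turn [0.0005 0.0003 0.0001] rows 1.0
```

View pics/k.png

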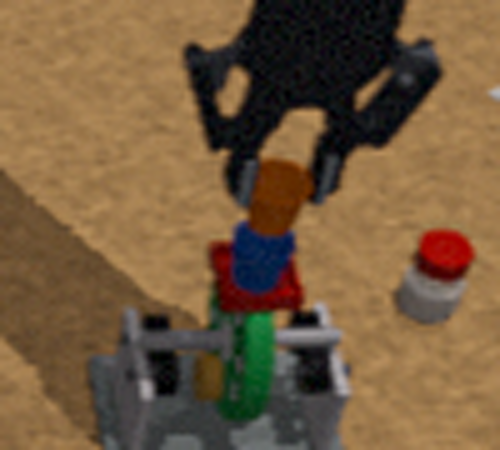

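Orange (280,195) is aligned above blue (265,258) along the camera's vertical lean. Lower it in.

Call:
servo_tool(targets=[{"x": 0.025, "y": 0, "z": -0.001, "wx": 0, "wy": 0, "wz": 0}, {"x": 0.045, "y": 0, "z": -0.001, "wx": 0, "wy": 0, "wz": 0}, {"x": 0.06, "y": 0, "z": -0.001, "wx": 0, "wy": 0, "wz": 0}, {"x": 0.066, "y": 0, "z": -0.001, "wx": 0, "wy": 0, "wz": 0}, {"x": 0.066, "y": 0, "z": -0.001, "wx": 0, "wy": 0, "wz": 0}])

```text
clock: 21.08
position: [0.5111, 0.2613, 0.1761]
tool_rot: [-0.237, 1.569, -0.271]
force: [-0.6, 0.6, 0.2]
grip_width: 0.0352
```

Call:
servo_tool(targets=[{"x": 0.003, "y": 0, "z": 0, "wx": 0, "wy": 0, "wz": 0}, {"x": 0.006, "y": 0, "z": 0, "wx": 0, "wy": 0, "wz": 0}, {"x": 0.006, "y": 0, "z": 0, "wx": 0, "wy": 0, "wz": 0}])

```text
clock: 21.45
position: [0.5111, 0.2613, 0.1737]
tool_rot: [-0.215, 1.569, -0.249]
force: [0.7, 0.2, -0.2]
grip_width: 0.0351
```

Call:
servo_tool(targets=[{"x": 0.003, "y": 0, "z": 0, "wx": 0, "wy": 0, "wz": 0}, {"x": 0.005, "y": 0, "z": 0, "wx": 0, "wy": 0, "wz": 0}, {"x": 0.005, "y": 0, "z": 0, "wx": 0, "wy": 0, "wz": 0}])

```text
clock: 21.82
position: [0.5114, 0.2613, 0.172]
tool_rot: [-0.054, 1.568, -0.088]
force: [-0.8, -0.5, 4.5]
grip_width: 0.0353
```

Contact at the nested height (about 16 mm above blue's foot). Release and rise.

Call:
servo_tool(targets=[{"x": 0, "y": 0, "z": 0, "wx": 0, "wy": 0, "wz": 0}, {"x": 0, "y": 0, "z": 0, "wx": 0, "wy": 0, "wz": 0}, {"x": 0, "y": 0, "z": 0, "wx": 0, "wy": 0, "wz": 0}], grip=0.5)

```text
clock: 22.2
position: [0.5113, 0.2614, 0.1719]
tool_rot: [-0.096, 1.568, -0.13]
force: [0.9, 0.1, 1.0]
grip_width: 0.0642
```

Call:
servo_tool(targets=[{"x": -0.04, "y": 0, "z": 0, "wx": 0, "wy": 0, "wz": 0}, {"x": -0.14, "y": 0, "z": 0, "wx": 0, "wy": 0, "wz": 0}, {"x": -0.25, "y": 0, "z": 0, "wx": 0, "wy": 0, "wz": 0}, {"x": -0.25, "y": -0.1, "z": 0, "wx": 0, "wy": 0, "wz": 0}, {"x": -0.25, "y": -0.25, "z": 0, "wx": 0, "wy": 0, "wz": 0}, {"x": -0.25, "y": -0.4, "z": 0, "wx": 0, "wy": 0, "wz": 0}, {"x": -0.25, "y": -0.55, "z": 0, "wx": 0, "wy": 0, "wz": 0}, {"x": -0.25, "y": -0.55, "z": 0, "wx": 0, "wy": 0, "wz": 0}, {"x": -0.25, "y": -0.55, "z": 0, "wx": 0, "wy": 0, "wz": 0}, {"x": -0.25, "y": -0.55, "z": 0, "wx": 0, "wy": 0, "wz": 0}])

```text
clock: 23.45
position: [0.5037, 0.0427, 0.2722]
tool_rot: [0.072, 1.568, 0.039]
force: [-0.7, 0.5, 0.1]
grip_width: 0.0638
```

Run:
```python
from h import *
f=lambda a:np.round(a,4).tolist()
ims=[]
for k in(0,1):
  for cam in("scene","top"):
    im,d=bot.grab_frame(cam);X=cloud(cam,d)
    hsv=cv2.cvtColor(im,cv2.COLOR_RGB2HSV);H,S,V=[hsv[...,i].astype(int) for i in range(3)]
    w=(abs(X[...,0]-.51)<.04)&(abs(X[...,1]-.26)<.035)&(S>120)&(X[...,2]>.125)&(X[...,2]<.22)
    for n,m in(("tray",((H<5)|(H>172))&(X[...,2]<.155)),("blue",(H>=100)&(H<=130)),("orange",(H>=5)&(H<=20)&(X[...,2]>.16))):
        p=X[w&m];print(cam,n,len(p),f(np.percentile(p,[2,50,98],axis=0)))
    if k: ims.append(cv2.resize(im[(slice(125,225),slice(295,410)) if cam=="scene" else (slice(165,265),slice(110,225))],(395,344),interpolation=2))
save(np.hstack(ims),"l.png")
print(bot.observe()["clock"])
```

```text
scene tray 104 [[0.4889, 0.2365, 0.1335], [0.5273, 0.2537, 0.1392], [0.5363, 0.2821, 0.1474]]
scene blue 60 [[0.5179, 0.244, 0.1413], [0.5257, 0.2541, 0.1566], [0.5305, 0.2701, 0.1717]]
scene orange 119 [[0.4931, 0.2427, 0.1612], [0.503, 0.2618, 0.1772], [0.5298, 0.2759, 0.1862]]
top tray 120 [[0.4862, 0.2388, 0.1355], [0.5002, 0.2489, 0.141], [0.5317, 0.2848, 0.1482]]
top blue 6 [[0.4954, 0.2435, 0.1685], [0.5035, 0.2448, 0.1709], [0.5137, 0.2501, 0.1719]]
top orange 103 [[0.4938, 0.2448, 0.1613], [0.5114, 0.2699, 0.1795], [0.5259, 0.2792, 0.1888]]
scene tray 98 [[0.4891, 0.2367, 0.1345], [0.524, 0.2518, 0.139], [0.5367, 0.282, 0.1465]]
scene blue 59 [[0.5168, 0.244, 0.1409], [0.5252, 0.2551, 0.1579], [0.5302, 0.2702, 0.1715]]
scene orange 119 [[0.4937, 0.243, 0.162], [0.5037, 0.2616, 0.1776], [0.53, 0.2755, 0.1854]]
top tray 121 [[0.486, 0.2384, 0.1353], [0.5005, 0.2492, 0.1413], [0.5322, 0.2846, 0.1492]]
top blue 6 [[0.4983, 0.2434, 0.1682], [0.5076, 0.2441, 0.1694], [0.5139, 0.2483, 0.1719]]
top orange 100 [[0.4937, 0.2445, 0.161], [0.511, 0.2706, 0.1795], [0.526, 0.2792, 0.1876]]
23.65
```

View pics/l.png

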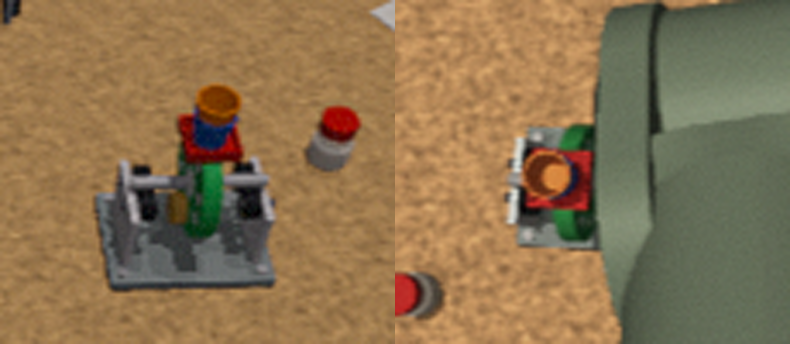

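Orange (217,105) is nested in blue (214,130) in the level tray. The rim height of 0.186 m matches the nested height, and nothing changed between frames. A short extra wait, then hand in.

Call:
servo_tool(targets=[{"x": 0, "y": 0, "z": 0, "wx": 0, "wy": 0, "wz": 0}, {"x": 0, "y": 0, "z": 0, "wx": 0, "wy": 0, "wz": 0}, {"x": 0, "y": 0, "z": 0, "wx": 0, "wy": 0, "wz": 0}, {"x": 0, "y": 0, "z": 0, "wx": 0, "wy": 0, "wz": 0}, {"x": 0, "y": 0, "z": 0, "wx": 0, "wy": 0, "wz": 0}, {"x": 0, "y": 0, "z": 0, "wx": 0, "wy": 0, "wz": 0}, {"x": 0, "y": 0, "z": 0, "wx": 0, "wy": 0, "wz": 0}, {"x": 0, "y": 0, "z": 0, "wx": 0, "wy": 0, "wz": 0}])

```text
clock: 24.65
position: [0.5036, 0.0422, 0.2719]
tool_rot: [-0.095, 1.569, -0.128]
force: [0.2, 0.0, 0.2]
grip_width: 0.0641
```

```bash
python3 -c "
from h import *
print(bot.job_done(), bot.observe()['clock'])"
```

```text
the job is handed in; nothing more can be done
the job is handed in; nothing more can be done
```

The exhibit is set up and handed in at about 24.7 s of the 67 s limit. I lifted the wheel from its cradle, laid its shaft on the rollers and released it, and it righted itself. Blue then went into the tray, and orange into blue.

- **Last checks:** The tray looked level and did not move between the last two sets of pictures. Orange's rim was at about 0.186 m, which puts it about 16 mm above blue and so nested. The gripper was well clear, with no force on it.
- **Disagreement:** The two cameras differed by 2–4 mm on positions, so I used values in between.
- **Not checked:** I took no picture after the final second of waiting. The yellow cup and the other table things were not re-measured, but no move was aimed near them. Ten crops and full frames were planned; I viewed twelve in all, two past the budget.

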